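# Close up the incubator and set its vent needle

### The arm

A 6-joint arm with a two-finger parallel gripper is mounted at the origin on the work surface. World frame = base frame: x ahead of the robot, y to its left, z up, the work surface at z = 0. Lengths are in mm, angles in degrees, forces in N, time in s.
With the tool pointing down it reaches from about 350 to 850 mm from the base axis. Payload 8.1 kg.
Tool frame: the origin (TCP) lies on the centre line of the jaws, within the pads' length; the fingertips stand 19 mm ahead of it and the grasp point (between the pads) is the TCP (r.tip_reach is the z of the fingertips in the tool frame, in mm); z points along the fingers, y is the line along which they close (so a half turn about z gives the same grasp; the last joint's range is limited). The gripper opens to 85 mm and grips with 20 to 120 N. Pads are 22 mm wide; open, the fingers measure 114 mm over their backs; the gripper's body (76 mm by 85 mm) begins 54 mm behind the grasp point. The pads swing forward as they close: fully open they stand 13 mm farther back than shut.
Start: joints at [66.039, 7.471, 85.268, -0, 87.261, -4.893], TCP at [195.993, 567.091, 250.292] pointing down, gripper open.
Joint ranges: [-169.43, 169.43], [-51.17, 129.36], [1.28, 143.12], [-76.62, 256.62], [0, 156.53], [-152.29, 152.29]. Speed limits (degrees/s): [136.94, 136.94, 159.86, 180, 180, 180].

### API

Orientations are given as [roll, pitch, yaw] about the fixed x, y, z axes, in that order (R = Rz(yaw) Ry(pitch) Rx(roll)).
In Python, from bench import r gives the robot as it stands. The module is installed in compiled form; this text tells all that it offers.
- The arm moves only by the shell command python3 -m handwheel 'ROWS' [FORCE]. ROWS is JSON, a list of rows, each a list of 7 numbers: the shift along the tool's x, y, z in m, then the turn, a rotation vector about the tool's x, y, z in degrees, then the finger opening in m, from 0 to 0.0854. In form: [[tx, ty, tz, ax, ay, az, claw], ...]. A call has 1 to 8 rows; each row shifts and turns the commanded pose from where the row before left it, along the tool's axes as they then stand; what a row does not reach is not made up. A row lasts 1/12 s, in which the tool goes at most 41.7 mm and 7.16 degrees, less where a joint would pass 70% of its speed; a pose out of reach is approached as far as the arm can. A call with a gripper value outside its range is refused whole. The fingers move at their own pace and stop on an object; FORCE is the grip in N (left out, the last holds). Time passes only in rows, so rows that do not move let the fingers close. It gives the time, the measured TCP pose, the force, the opening and the grip force at its end, in the units of the state.
- r.sense(): the state, without advancing time (a new reading comes with each control period).
- r.snapshot(name): name is "scene" or "side" or "wrist"; returns (picture, depth): 480x640x3 uint8, blue, green, red; 480x640 float32, mm along the optical axis (not along the pixel's ray), 0 where there is no reading.
- r.calibration(name): a dict with "vfov" (degrees; the focal length in pixels is half the picture's height over the tangent of half this angle, whatever the lens; pixels are square), "cx", "cy" (the principal point, pixels), "rvec" (rotation vector, rad) and "tvec" (3), from world to camera coordinates, as OpenCV has them; the wrist camera has in their place "tool_from_camera" (4x4, takes a point from camera to tool coordinates, whose origin is the TCP and whose axes are the flange's). Camera axes: x right, y down, z forward; pixel columns grow to the right and rows downward; lengths in mm; the calibration is good to about 2 mm. A picture is of the moment at which its call begins: read the wrist's pose just before it. calibration takes no time and is no camera call.
- r.hand_in(): hands the job in; it is judged then, once.
The state is a dict: "time": time; "joint_pos": joint angles; "qd": joint speeds; "joint_efforts": joint torques, N m; "tool_pos": TCP position; "tcp_rot": TCP orientation; "ft_force": force on the tool from outside, world axes, zero at the start; "wrist_torque": the same for the moment, N m; "finger_gap": finger opening in mm; "grip_force": force on a finger pad.
Only numpy, scipy, OpenCV 4.12 (cv2) and the standard library are available. Lean on these libraries where they do the work, as an engineer would, in place of code of your own. Each camera call takes 0.05 s, during which the arm holds its last target. There are 200 camera calls.

### The job

Push the open door of the white bench incubator shut, without slamming it, until it rides over its sprung catch and is fully home. Then turn the knob on the incubator's top until the tip of the black needle on the dial points at the raised mark on the dial's rim. Leave the other things on the bench and on the incubator where they stand.

Things in the scene. Friction and masses are not known exactly. Their poses are not given: they have to be found in the camera images.
- incubator: White bench incubator, fixed, 260 deep (its x) x 300 wide (its y) x 235 high. Origin: on the bench under the middle of its front edge. Its x axis points from the front into the depth (door on the -x side), y to the left of someone facing the front, z up. On the flat top (z = 235): knob axis at x 60, y -70; dial centre at x 75, y 75.
- door (a joint): Door angle (rad): 0 fully home, growing to 1.7 as it opens towards the incubator's -x. Panel 280 wide, 225 high (5 to 230 above the bench), 18 thick, 0.9 kg; light friction, stays where left. A sprung ball catch stops it at about 0.065 (free edge 18 mm ajar) and springs it back open unless it is pushed, with about 7 N at door_push, past about 0.024; then it snaps home and is held.
- door_axis (a point): Point on the door's vertical hinge line, 215 above the bench, at x -9, y -140 in the incubator's frame (the hinge is at the front's right edge). Does not move with the door. The line runs through the middle of the door's thickness.
- door_push (a point): Point on the door's outer face, 200 from the hinge, 210 above the bench, 20 below the door's top: a good place to push. Moves with the door; its x axis is the door's inward normal, y points from hinge to free edge. Lower on the face, 250 from the hinge, is a vertical bar handle standing 35 off it, 65 to 155 above the bench; the face above that is clear.
- knob (a joint): Angle of the knob (rad), 0 to 4.0, growing clockwise seen from above. Stays where left; needs about 0.04 Nm.
- knob_grip (a point): On the knob's axis, 272 above the bench: the height to grip. The knob is a black bar 42 long, 14 wide, 32 tall (top 279 above the bench) on a disc of 44 diameter over a flat base of 68 diameter. The point turns with the knob: its x axis runs along the bar, which at joint 0 lies along the incubator's x.
- needle_tip (a point): Tip of the thin black needle, 44 from the dial centre, 8 above the incubator's top. The needle is geared to the knob: it turns the same way by half the knob's angle (knob 1 rad = needle 0.5 rad clockwise seen from above). Its x axis points from the dial centre to the tip.
- mark (a point): Inner end of the raised black mark on the dial's rim, 44 from the dial centre, where the needle's tip must come. The mark is 13 long (radially), 6 wide, 8 high, the only one; x axis outwards. At the start the needle stands 0.4 to 1.2 rad anticlockwise of it, so the knob must be turned clockwise (its joint grows).
- reagent_bottle: White bottle, 60 diameter, 130 high, loose, standing on the bench beyond the incubator's hinge side; origin under its centre. Leave alone.
- beaker: Glass beaker, 66 diameter, 80 high, loose on the bench. Leave alone.
- jar: Amber jar with black cap, 52 diameter, 60 high, loose on the incubator's top behind the knob and dial; origin under its centre. Leave alone.
- dish: Clear covered dish, 94 diameter, 17 high, loose on the bench. Leave alone.
- tube_rack: Grey tube rack, 70 x 160 x 40, loose on the bench. Leave alone.

How it is judged:
By the outcome, as a careful person would: the job done as asked, in the order asked, and still so for the second after the job is handed in, with the robot touching nothing.
It also fails if it takes over 69 s, if anything falls off the work surface, if the arm or the gripper's body presses on something with over 40 N, if the wrist force passes 120 N, or if a joint passes its speed limit or range.

## Working session

There is one attempt and no reset: what is moved stays moved. The work goes in short steps, Python scripts to look and compute and a shell command to move; the robot and the scene stay as the last step left them, time stands still between calls to the robot, and variables do not carry over. Pictures are saved under pics/ and viewed, at most 12 in all, crops included, and the job is handed in when it is done.

```bash
mkdir -p pics
cat > h.py <<'E'
import numpy as np, cv2
from scipy.spatial.transform import Rotation as R
from bench import r
def K(n):
    c=r.calibration(n); f=240/np.tan(np.radians(c['vfov']/2)); return c,f
def cam2world(n,s=None):
    c,f=K(n)
    if n=='wrist':
        s=s or r.sense(); T=np.eye(4); T[:3,:3]=R.from_euler('xyz',s['tcp_rot'],degrees=True).as_matrix(); T[:3,3]=s['tool_pos']
        return T@np.array(c['tool_from_camera'])
    M=cv2.Rodrigues(np.array(c['rvec'],float))[0]; T=np.eye(4); T[:3,:3]=M.T; T[:3,3]=-M.T@np.array(c['tvec'],float).ravel(); return T
def px(n,u,v,T,d=None,z=None):
    c,f=K(n); ray=np.array([(u-c['cx'])/f,(v-c['cy'])/f,1.])
    if d is None:
        w=T[:3,:3]@ray; d=(z-T[2,3])/w[2]
    return T[:3,:3]@(ray*d)+T[:3,3]
def cloud(n,dep,T):
    c,f=K(n); v,u=np.mgrid[:480,:640]; P=np.stack([(u-c['cx'])/f*dep,(v-c['cy'])/f*dep,dep],-1)
    return P@T[:3,:3].T+T[:3,3]
E
python3 - <<'E'
from h import *
s=r.sense(); print(s)
for n in ['scene','side','wrist']:
    T=cam2world(n); p,d=r.snapshot(n); cv2.imwrite(f'pics/{n}0.png',p); np.savez(f'pics/{n}0.npz',p=p,d=d,T=T); print(n,T.round(2).tolist(),r.calibration(n)['vfov'])
E
```

```text
{'time': 0.0, 'joint_pos': array([ 6.60398613e+01,  7.51503906e+00,  8.53302380e+01,  3.56898793e-04,
        8.72612693e+01, -4.89251616e+00]), 'qd': array([ 0.0013483 , -0.06503265,  0.01127246, -0.04095848, -0.02087616,
       -0.06461578]), 'joint_efforts': array([ 2.32228349e-04, -5.69376469e+01, -5.00567079e+01,  7.88408238e-05,
        1.44624675e-02, -2.85049492e-05]), 'tool_pos': array([195.77018207, 566.61391386, 249.23592938]), 'tcp_rot': array([-1.79893872e+02, -9.44215442e-03,  1.60932351e+02]), 'ft_force': array([ 0.18460878, -0.17610743,  0.36749069]), 'wrist_torque': array([0.00150224, 0.01602776, 0.00786593]), 'grip_force': 0.0, 'finger_gap': 85.65038908791949}
scene [[-0.47, 0.52, -0.72, 1417.96], [0.88, 0.27, -0.38, 583.76], [-0.0, -0.81, -0.58, 880.08], [0.0, 0.0, 0.0, 1.0]] 46.54062317996397
side [[0.91, -0.23, 0.35, 228.05], [-0.42, -0.54, 0.73, -502.46], [0.02, -0.81, -0.58, 710.03], [0.0, 0.0, 0.0, 1.0]] 54.68935082116745
wrist [[0.33, 0.9, 0.28, 124.86], [0.94, -0.31, -0.1, 590.85], [-0.0, 0.29, -0.96, 371.89], [0.0, 0.0, 0.0, 1.0]] 60.58906406096192
```

View pics/scene0.png

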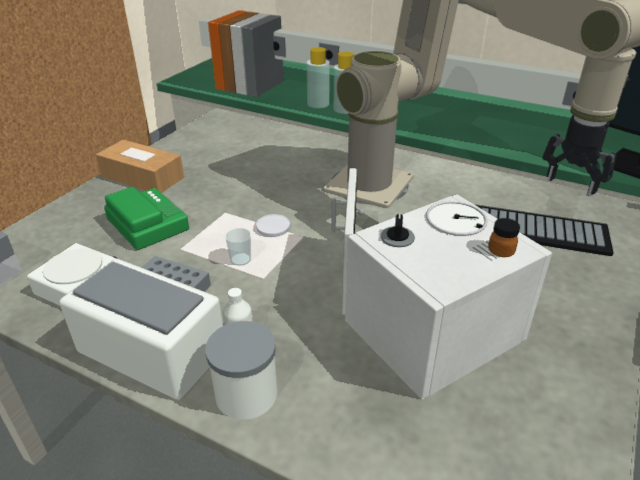

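View pics/side0.png

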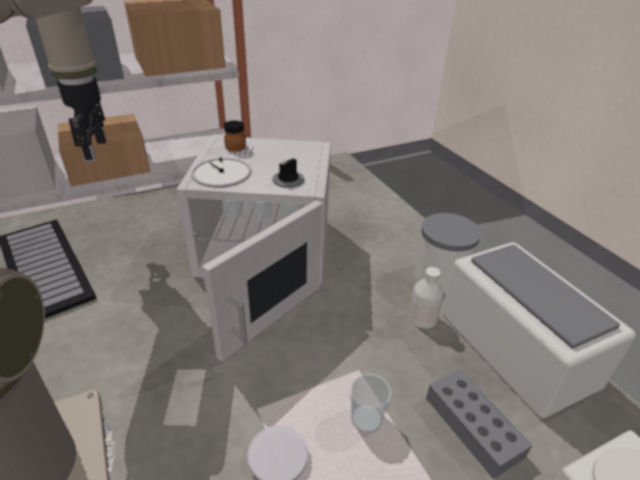

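The scene view shows the incubator top at about (350-550, 200-300), the knob at (398,232), the dial at (457,217) and the jar at (504,238). The side view shows the door open by about 45°, with its top edge running from (322,207) to (207,268). Next I'll get the poses from depth.

Run:
```python
from h import *
for n in ['scene','side']:
    D=np.load(f'pics/{n}0.npz'); C=cloud(n,D['d'].astype(float),D['T'])
    m=(D['d']>0)&(abs(C[...,2]-235)<6)&(C[...,0]>250)&(C[...,0]<1000)&(abs(C[...,1])<500)
    k,l,st,_=cv2.connectedComponentsWithStats(m.astype(np.uint8)); i=1+st[1:,4].argmax()
    Q=C[l==i]; rc=cv2.minAreaRect(Q[:,:2].astype(np.float32)); print(n,st[i],np.median(Q[:,2]),rc,cv2.boxPoints(rc).round(1).tolist())
    # door top: z 222..236
    m2=(D['d']>0)&(abs(C[...,2]-228)<6)&(C[...,0]>200)&(C[...,0]<900)&(abs(C[...,1])<500)&(l!=i)
    k,l2,st2,_=cv2.connectedComponentsWithStats(m2.astype(np.uint8))
    for j in range(1,k):
        if st2[j,4]>30:
            q=C[l2==j]; print('  comp',st2[j],q.mean(0).round(0),cv2.minAreaRect(q[:,:2].astype(np.float32)))
D=np.load('pics/scene0.npz')['p'][190:275,370:530]; a=cv2.resize(D,None,fx=5,fy=5,interpolation=cv2.INTER_CUBIC); cv2.imwrite('pics/c1.png',a)
D=np.load('pics/side0.npz')['p'][110:280,170:350]; cv2.imwrite('pics/c2.png',cv2.resize(D,None,fx=3.5,fy=3.5,interpolation=cv2.INTER_CUBIC))
```

```text
scene [  344   194   163   118 10144] 234.3948560895152 ((514.2857666015625, 373.6261901855469), (297.74017333984375, 304.3232727050781), 60.66827392578125) [[308.70001220703125, 318.3999938964844], [574.0, 169.3000030517578], [719.9000244140625, 428.8999938964844], [454.6000061035156, 577.9000244140625]]
  comp [344 168  12  69 517] [458. 146. 228.] ((449.45452880859375, 142.72232055664062), (281.40777587890625, 17.954362869262695), 23.579463958740234)
  comp [348 239 149  77 450] [658. 378. 226.] ((652.8884887695312, 353.0725402832031), (126.80958557128906, 294.8043212890625), 0.5390480756759644)
side [ 177  139  153   61 6546] 234.43861438544866 ((519.896484375, 387.84735107421875), (265.58392333984375, 300.350830078125), 60.744564056396484) [[324.0, 345.3999938964844], [586.0, 198.60000610351562], [715.7999877929688, 430.29998779296875], [453.79998779296875, 577.0999755859375]]
  comp [ 177  191  148   83 1682] [439. 171. 227.] ((402.909423828125, 172.87005615234375), (242.18157958984375, 298.0837707519531), 61.616092681884766)
```

View pics/c1.png

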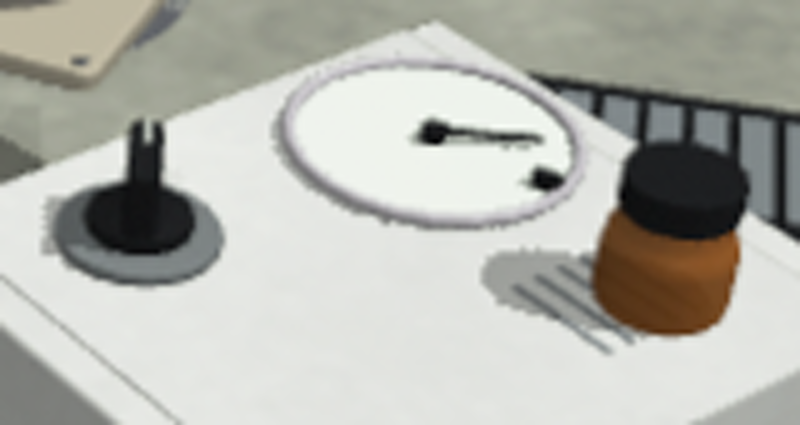

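View pics/c2.png

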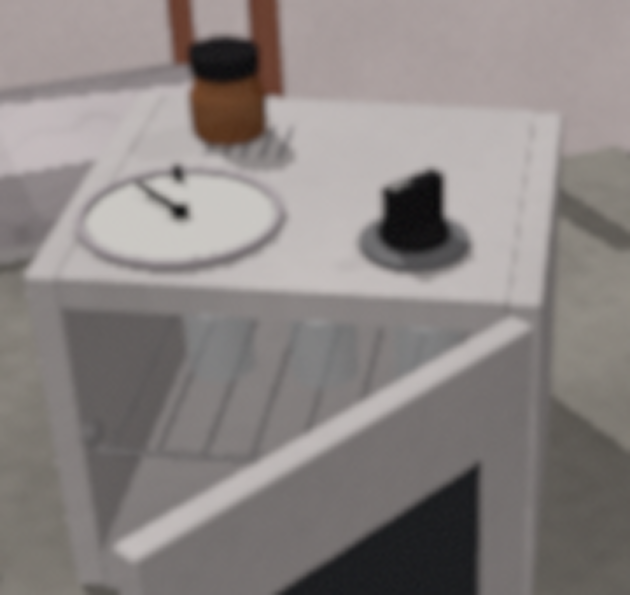

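Crop 1 (scene, 5×) shows the dial centre at (432,132), the needle tip at (541,139) and the mark at (545,180). The knob bar is at (145,150), and the jar foot is around (665,325). Crop 2 (side, 3.5×) shows the dial centre at (180,212), the tip at (138,180), the mark at (178,173) and the bar top from (385,188) to (440,175).

Run:
```python
from h import *
yaw=60.75; Ro=R.from_euler('z',yaw,degrees=True).as_matrix(); O=np.array([458.9,276.7,0])
for a,n in [((60,-70,0),'knob'),((75,75,0),'dial'),((-9,-140,0),'hinge')]: print(n,(O+Ro@a).round(1))
T=np.load('pics/scene0.npz')['T'];S=np.load('pics/side0.npz')['T']
def inc(P): return (Ro.T@(P-O)).round(1)
f=lambda x,y:(370+x/5-.4,190+y/5-.4); g=lambda x,y:(170+x/3.5-.4,110+y/3.5-.4)
for n,a,z in [('dialc',(432,132),243),('tip',(541,139),243),('mark',(545,180),241),('knobbase',(138,238),238),('knobtop',(145,125),279),('jarfoot',(668,325),235),('jartop',(685,170),295)]:
    print('scene',n,inc(px('scene',*f(*a),T,z=z)))
for n,a,z in [('dialc',(180,212),243),('tip',(138,180),243),('mark',(178,173),241),('barA',(385,186),279),('barB',(440,174),279),('knobbase',(414,246),238),('jarcap',(224,47),295)]:
    print('side',n,inc(px('side',*g(*a),S,z=z)))
```

```text
knob [549.3 294.8   0. ]
dial [430.1 378.8   0. ]
hinge [576.7 200.4   0. ]
scene dialc [ 75.2  71.  243. ]
scene tip [103.5 105.  243. ]
scene mark [123.9  86.8 241. ]
scene knobbase [ 62.7 -74.4 238. ]
scene knobtop [ 47.7 -62.8 279. ]
scene jarfoot [213.6  61.6 235. ]
scene jartop [199.3  70.1 295. ]
side dialc [ 69.2  73.8 243. ]
side tip [108.  109.7 243. ]
side mark [124.2  88.4 241. ]
side barA [ 46.7 -55.1 279. ]
side barB [ 65.4 -85.  279. ]
side knobbase [ 51.4 -70.8 238. ]
side jarcap [199.9  70.8 295. ]
```

```bash
python3 -m handwheel '[[0,0,-0.0115,0,0,6.75,0.03],[0,0,-0.0115,0,0,6.75,0],[0,0,-0.0115,0,0,6.75,0],[0,0,-0.0115,0,0,6.75,0],[0,0,-0.0115,0,0,6.75,0],[0,0,-0.0115,0,0,6.75,0],[0,0,-0.0115,0,0,6.75,0]]' 40; python3 -m handwheel '[[-0.034,0,0,0,0,0,0],[-0.034,0,0,0,0,0,0],[-0.034,0,0,0,0,0,0],[-0.034,0,0,0,0,0,0],[-0.034,0,0,0,0,0,0],[-0.034,0,0,0,0,0,0],[-0.034,0,0,0,0,0,0],[-0.034,0,0,0,0,0,0]]'; python3 -m handwheel '[[-0.034,0,0,0,0,0,0],[-0.034,0,0,0,0,0,0],[-0.034,0,0,0,0,0,0],[-0.034,0,0,0,0,0,0],[-0.034,0,0,0,0,0,0],[-0.034,0,0,0,0,0,0],[-0.034,0,0,0,0,0,0],[-0.034,0,0,0,0,0,0]]'
```

```text
time: 0.73
tool_pos: [195.9, 566.9, 330.9]
tcp_rot: [-180.0, 0.0, 113.3]
ft_force: [-0.1, 0.1, -0.6]
finger_gap: 0.4
grip_force: 0.0
time: 1.4
tool_pos: [305.4, 316.4, 330.5]
tcp_rot: [-180.0, 0.0, 113.7]
ft_force: [0.3, -0.5, 0.3]
finger_gap: 0.1
grip_force: 0.0
time: 2.07
tool_pos: [414.7, 67.2, 330.7]
tcp_rot: [180.0, 0.0, 113.7]
ft_force: [0.8, -0.7, -0.2]
finger_gap: -0.4
grip_force: 0.0
```

```bash
python3 -m handwheel '[[0,0,0.0195,0,0,0,0],[0,0,0.0195,0,0,0,0],[0,0,0.0195,0,0,0,0],[0,0,0.0195,0,0,0,0],[0,0,0.0195,0,0,0,0],[0,0,0.0195,0,0,0,0]]'; python3 -m handwheel '[[0.008,0,0,0,0,0,0],[0.008,0,0,0,0,0,0],[0.006,0,0,0,0,0,0],[0.004,0,0,0,0,0,0],[0.003,0,0,0,0,0,0],[0.003,0,0,0,0,0,0],[0.003,0,0,0,0,0,0],[0.003,0,0,0,0,0,0]]'
python3 - <<'E'
from h import *
p,d=r.snapshot('scene'); cv2.imwrite('pics/s2.png',p[100:340,280:600].repeat(2,0).repeat(2,1))
E
```

```text
time: 2.57
tool_pos: [414.2, 68.8, 212.6]
tcp_rot: [-180.0, -0.0, 113.7]
ft_force: [-0.4, 0.1, -0.1]
finger_gap: -0.2
grip_force: 0.0
time: 3.23
tool_pos: [399.4, 103.9, 214.3]
tcp_rot: [180.0, 0.0, 113.7]
ft_force: [-0.4, 0.2, 0.1]
finger_gap: 0.3
grip_force: 0.3
```

View pics/s2.png

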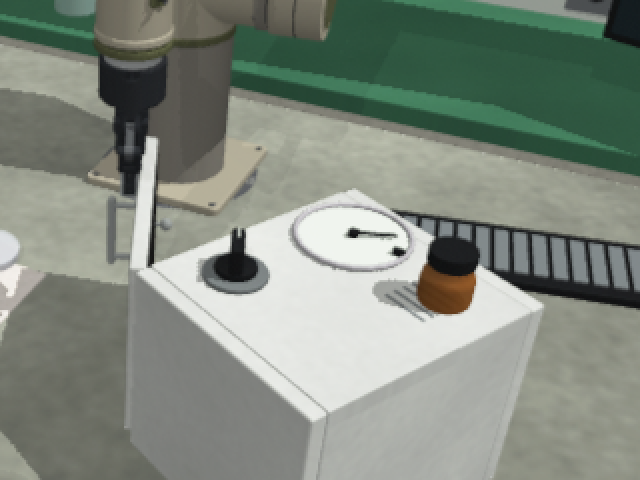

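The view shows the closed fingers at (130,185), next to the door's outer face and above the handle. Now I'll push along the arc.

```bash
python3 -m handwheel '[[0.0052,-0.0004,0,0,0,1.5,0],[0.0052,-0.0004,0,0,0,1.5,0],[0.0052,-0.0004,0,0,0,1.5,0],[0.0052,-0.0004,0,0,0,1.5,0],[0.0052,-0.0004,0,0,0,1.5,0],[0.0052,-0.0004,0,0,0,1.5,0],[0.0052,-0.0004,0,0,0,1.5,0],[0.0052,-0.0004,0,0,0,1.5,0]]'; python3 -m handwheel '[[0.0052,-0.0004,0,0,0,1.5,0],[0.0052,-0.0004,0,0,0,1.5,0],[0.0052,-0.0004,0,0,0,1.5,0],[0.0052,-0.0004,0,0,0,1.5,0],[0.0052,-0.0004,0,0,0,1.5,0],[0.0052,-0.0004,0,0,0,1.5,0],[0.0052,-0.0004,0,0,0,1.5,0],[0.0052,-0.0004,0,0,0,1.5,0]]'; python3 -m handwheel '[[0.0052,-0.0004,0,0,0,1.5,0],[0.0052,-0.0004,0,0,0,1.5,0],[0.0052,-0.0004,0,0,0,1.5,0],[0.0052,-0.0004,0,0,0,1.5,0],[0.0052,-0.0004,0,0,0,1.5,0],[0.0052,-0.0004,0,0,0,1.5,0],[0.0052,-0.0004,0,0,0,1.5,0],[0.0052,-0.0004,0,0,0,1.5,0]]'
python3 - <<'E'
from h import *
p,d=r.snapshot('scene'); np.savez('pics/s3.npz',p=p,d=d); T=cam2world('scene'); C=cloud('scene',d.astype(float),T)
m=(d>0)&(abs(C[...,2]-228)<5)
k,l,st,_=cv2.connectedComponentsWithStats(m.astype(np.uint8))
for j in range(1,k):
    if st[j,4]>60:
        q=C[l==j]; print(st[j],q.mean(0).round(0),cv2.minAreaRect(q[:,:2].astype(np.float32)))
E
```

```text
time: 3.95
tool_pos: [383.1, 142.2, 213.8]
tcp_rot: [180.0, 0.0, 101.6]
ft_force: [0.9, -0.4, 0.5]
finger_gap: -0.3
grip_force: 0.3
time: 4.62
tool_pos: [375.3, 183.1, 213.8]
tcp_rot: [180.0, 0.0, 89.6]
ft_force: [0.4, -0.4, 0.0]
finger_gap: 0.0
grip_force: 0.3
time: 5.28
tool_pos: [376.1, 224.7, 213.8]
tcp_rot: [-180.0, 0.0, 77.6]
ft_force: [1.3, -1.1, -1.2]
finger_gap: -0.2
grip_force: 0.3
[464   4 176  22 392] [-1418.   277.   228.] ((-1416.796142578125, 241.7892303466797), (49.21696090698242, 765.6585693359375), 0.9931024312973022)
[  0  27 129  47 369] [  -12. -1276.   228.] ((-39.6531982421875, -1274.4742431640625), (614.3359985351562, 31.680641174316406), 0.9610782861709595)
[251  27 124  22 584] [-602. -504.  227.] ((-606.583251953125, -517.3206787109375), (209.11984252929688, 489.6412353515625), 19.041893005371094)
[209  33  41   9 112] [-440. -825.  228.] ((-439.4130554199219, -823.9796142578125), (199.9298858642578, 25.759098052978516), 88.11480712890625)
[453  55 140  27 869] [-612.  300.  228.] ((-614.9600219726562, 284.8724670410156), (73.3562240600586, 480.46026611328125), 0.5969220399856567)
[590  83  50  16 172] [-527.  603.  228.] ((-528.52685546875, 600.1680297851562), (158.96485900878906, 22.656814575195312), 74.23119354248047)
[349 116  34  11 101] [ 63.   5. 227.] ((60.7293701171875, -2.987194061279297), (108.6191635131836, 36.80374526977539), 88.05519104003906)
[346 181  81  55 693] [447. 230. 228.] ((442.3283996582031, 227.02203369140625), (41.758522033691406, 285.7076110839844), 80.14515686035156)
[348 237 204  78 962] [626. 411. 229.] ((613.3760375976562, 423.0234375), (197.96981811523438, 392.6460266113281), 20.591951370239258)
```

```bash
python3 -m handwheel '[[0.0052,-0.0004,0,0,0,1.5,0],[0.0052,-0.0004,0,0,0,1.5,0],[0.0042,-0.0003,0,0,0,1.2,0],[0.0042,-0.0003,0,0,0,1.2,0],[0.0035,-0.0003,0,0,0,1,0],[0.0028,-0.0003,0,0,0,0.8,0],[0.0028,-0.0003,0,0,0,0.8,0],[0.0028,-0.0003,0,0,0,0.8,0]]'; python3 -m handwheel '[[0.0021,-0.0002,0,0,0,0.6,0],[0.0021,-0.0002,0,0,0,0.6,0],[0.00175,-0.0002,0,0,0,0.5,0],[0.00175,-0.0002,0,0,0,0.5,0]]';  python3 -m handwheel '[[0.00175,-0.0002,0,0,0,0.5,0],[0.00175,-0.0002,0,0,0,0.5,0]]'; python3 -m handwheel '[[0.00175,-0.0002,0,0,0,0.5,0],[0.00175,-0.0002,0,0,0,0.5,0]]'
```

```text
time: 6.0
tool_pos: [382.2, 254.9, 213.8]
tcp_rot: [-180.0, 0.0, 68.8]
ft_force: [0.9, 0.9, -0.1]
finger_gap: -0.4
grip_force: 0.3
time: 6.33
tool_pos: [384.3, 262.4, 213.8]
tcp_rot: [-180.0, 0.0, 66.6]
ft_force: [-0.5, -0.4, -0.3]
finger_gap: -0.2
grip_force: 0.2
time: 6.5
tool_pos: [385.4, 265.8, 213.8]
tcp_rot: [180.0, 0.0, 65.6]
ft_force: [0.6, 0.4, 0.1]
finger_gap: 0.0
grip_force: 0.2
time: 6.67
tool_pos: [386.5, 269.1, 213.8]
tcp_rot: [180.0, 0.0, 64.6]
ft_force: [-0.0, -1.7, -0.3]
finger_gap: -0.2
grip_force: 0.2
```

```bash
for i in 1; do python3 -m handwheel '[[0.00175,-0.0002,0,0,0,0.5,0],[0.00175,-0.0002,0,0,0,0.5,0]]'; python3 -m handwheel '[[0.00175,-0.0002,0,0,0,0.5,0],[0.00175,-0.0002,0,0,0,0.5,0]]';  python3 -m handwheel '[[0.001,0,0,0,0,0.3,0],[0.001,0,0,0,0,0.3,0]]'; done
```

```text
time: 6.83
tool_pos: [387.6, 272.5, 213.8]
tcp_rot: [180.0, -0.0, 63.6]
ft_force: [0.6, 0.6, -0.1]
finger_gap: -0.1
grip_force: 0.2
time: 7.0
tool_pos: [388.8, 275.8, 213.8]
tcp_rot: [-180.0, 0.0, 62.6]
ft_force: [-0.4, -0.4, 0.5]
finger_gap: 0.1
grip_force: 0.2
time: 7.17
tool_pos: [389.6, 277.6, 213.8]
tcp_rot: [-180.0, 0.0, 62.1]
ft_force: [0.3, -0.6, 0.2]
finger_gap: 0.4
grip_force: 0.2
```

```bash
python3 -m handwheel '[[0.0015,0,0,0,0,0.3,0],[0.0015,0,0,0,0,0.3,0]]'; python3 -m handwheel '[[0.0015,0,0,0,0,0.3,0],[0.0015,0,0,0,0,0.3,0]]';  python3 -m handwheel '[[0.0015,0,0,0,0,0.2,0],[0.0015,0,0,0,0,0.2,0]]';python3 - <<'E'
from h import *
p,d=r.snapshot('scene'); cv2.imwrite('pics/s4.png',cv2.resize(p[130:270,310:510],None,fx=4,fy=4,interpolation=cv2.INTER_CUBIC)[:, :800])
E
```

```text
time: 7.33
tool_pos: [390.4, 279.1, 213.7]
tcp_rot: [-180.0, 0.2, 61.4]
ft_force: [-9.4, -14.3, 8.0]
finger_gap: 0.1
grip_force: 8.5
time: 7.5
tool_pos: [390.3, 279.2, 213.7]
tcp_rot: [-179.9, 0.6, 60.8]
ft_force: [-22.2, -29.6, 20.6]
finger_gap: 0.1
grip_force: 18.7
time: 7.67
tool_pos: [390.3, 279.4, 213.7]
tcp_rot: [-179.9, 1.0, 60.4]
ft_force: [-35.3, -45.7, 32.7]
finger_gap: -0.1
grip_force: 28.6
```

View pics/s4.png

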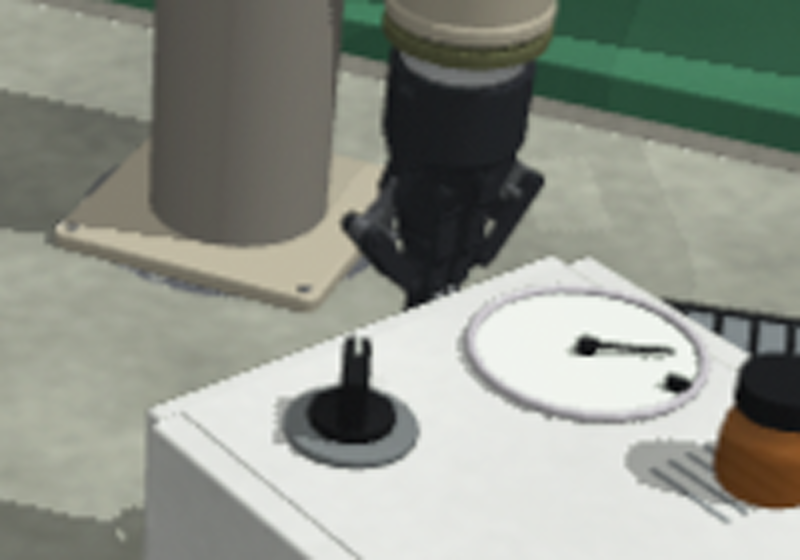

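The view shows the door flush with the front, with only the incubator's top visible behind the fingers at (420,300). The force jumped, so the door is home. I'll back off and check.

```bash
python3 -m handwheel '[[-0.004,0,0,0,0,0,0],[-0.004,0,0,0,0,0,0],[-0.01,0,0,0,0,0,0],[-0.02,0,0,0,0,0,0],[-0.02,0,0,0,0,0,0]]'; python3 -m handwheel '[[0,0,-0.03,0,0,0,0],[0,0,-0.035,0,0,0,0],[0,0,-0.035,0,0,0,0],[0,0,-0.035,0,0,0,0]]'
python3 - <<'E'
from h import *
for n in ['scene','side']:
    p,d=r.snapshot(n); C=cloud(n,d.astype(float),cam2world(n))
    np.savez(f'pics/{n}5.npz',p=p,d=d)
    Ro=R.from_euler('z',60.75,degrees=True).as_matrix(); Q=(C-[458.9,276.7,0])@Ro
    for lo,hi in ([(-130,-80),(-80,-30),(-30,20),(20,60),(60,100),(100,135)]):
        m=(d>0)&(abs(Q[...,2]-228)<7)&(Q[...,1]>lo)&(Q[...,1]<hi)&(Q[...,0]<10)&(Q[...,0]>-80)
        m2=(d>0)&(Q[...,2]>100)&(Q[...,2]<220)&(Q[...,1]>lo)&(Q[...,1]<hi)&(Q[...,0]<30)&(Q[...,0]>-30)
        print(n,lo,m.sum(),np.percentile(Q[m][:,0],[1,50]).round(1) if m.sum() else '', m2.sum(), np.median(Q[m2][:,0]).round(1) if m2.sum() else '')
E
```

```text
time: 8.13
tool_pos: [365.2, 234.7, 213.7]
tcp_rot: [-180.0, -0.0, 60.5]
ft_force: [0.1, -0.7, -0.4]
finger_gap: -0.2
grip_force: 0.0
time: 8.47
tool_pos: [365.1, 234.7, 350.2]
tcp_rot: [180.0, -0.0, 60.5]
ft_force: [0.5, -0.2, 0.5]
finger_gap: 0.3
grip_force: 0.0
scene -130 143 [-18.6  -3.6] 0 
scene -80 128 [-19.3  -4.9] 0 
scene -30 94 [-20.4  -8.9] 0 
scene 20 89 [-21.1  -7.6] 0 
scene 60 65 [-19.3 -10.5] 0 
scene 100 75 [-19.2  -7.8] 0 
side -130 328 [-22.9  -9. ] 1162 -20.4
side -80 325 [-22.6  -9.7] 1152 -20.6
side -30 320 [-23.1  -8.9] 1143 -20.6
side 20 259 [-22.2  -9.2] 910 -20.6
side 60 251 [-23.3  -9.3] 894 -20.2
side 100 218 [-22.  -10.3] 691 -20.1
```

The door face is parallel to the front across its full width (x about -20 everywhere), so it is fully home. Next I move above the knob.

```bash
python3 -m handwheel '[[0.0238,0.0218,0,0,0,0,0],[0.0238,0.0218,0,0,0,0,0],[0.0238,0.0218,0,0,0,0,0],[0.0238,0.0218,0,0,0,0,0],[0.0238,0.0218,0,0,0,0,0],[0.0238,0.0218,0,0,0,0,0]]'; python3 -m handwheel '[[0,0,0,0,0,-7.1,0.05],[0,0,0,0,0,-7.1,0.05],[0,0,0,0,0,-7.1,0.05],[0,0,0,0,0,-7.1,0.05],[0,0,0,0,0,-7.1,0.05],[0,0,0,0,0,-7.1,0.05],[0,0,0,0,0,-7.1,0.05],[0,0,0,0,0,-7.1,0.05]]'; python3 -m handwheel '[[0,0,0,0,0,-7.1,0.05],[0,0,0,0,0,-7.1,0.05],[0,0,0,0,0,-7.1,0.05],[0,0,0,0,0,-7.1,0.05],[0,0,0,0,0,-7.1,0.05],[0,0,0,0,0,-7.1,0.05],[0,0,0,0,0,-7.1,0.05],[0,0,0,0,0,-7.1,0.05]]'; python3 -m handwheel '[[0,0,0,0,0,-7.1,0.05],[0,0,0,0,0,0,0.05],[0,0,0,0,0,0,0.05]]'
python3 - <<'E'
from h import *
T=cam2world('wrist'); p,d=r.snapshot('wrist'); np.savez('pics/w1.npz',p=p,d=d,T=T); cv2.imwrite('pics/w1.png',cv2.resize(p,(800,600)))
c,f=K('wrist')
for q in [(549.3,294.8,279),(430.1,378.8,243)]:
    a=np.linalg.inv(T)@np.append(q,1); print(c['cx']+f*a[0]/a[2],c['cy']+f*a[1]/a[2])
E
```

```text
time: 9.07
tool_pos: [551.1, 295.2, 348.0]
tcp_rot: [-180.0, -0.0, 60.5]
ft_force: [0.6, -0.8, 0.2]
finger_gap: -0.2
grip_force: 0.0
time: 9.73
tool_pos: [549.7, 294.8, 348.1]
tcp_rot: [-180.0, -0.0, 117.6]
ft_force: [-0.1, -0.7, 0.3]
finger_gap: 49.5
grip_force: 0.0
time: 10.4
tool_pos: [549.7, 294.8, 348.1]
tcp_rot: [180.0, -0.0, 174.4]
ft_force: [0.0, 0.0, -1.2]
finger_gap: 49.8
grip_force: 0.0
time: 10.65
tool_pos: [549.6, 294.8, 348.3]
tcp_rot: [180.0, -0.0, -179.0]
ft_force: [0.3, 0.1, 0.8]
finger_gap: 49.9
grip_force: 0.0
317.75737031299747 262.35304994697486
489.7710485986472 15.66769161964109
```

View pics/w1.png

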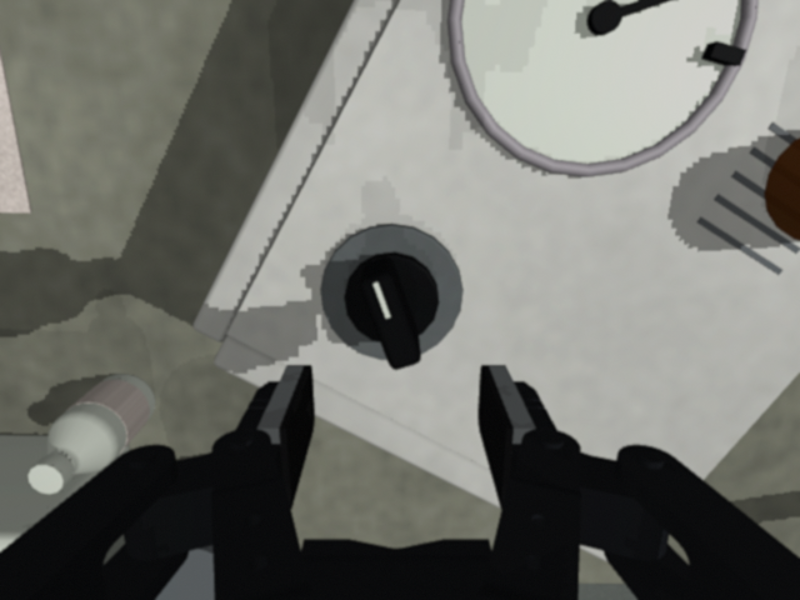

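The wrist view (800×600) shows the knob base at (392,291), the white line on the bar from (377,283) to (387,318), and the bar's far end at (404,362). The dial centre is at (605,17), and the mark's inner end is at (706,52) with its outer end at (742,57).

Run:
```python
from h import *
D=np.load('pics/w1.npz'); T=D['T']
Ro=R.from_euler('z',60.75,degrees=True).as_matrix(); O=np.array([458.9,276.7,0])
f=lambda n,x,y,z: print(n,(w:=px('wrist',x*.8,y*.8,T,z=z)).round(1),((w-O)@Ro).round(1)) or w
a=f('line1',377,283,279);b=f('line2',387,318,279);c=f('end',404,362,279)
print('bar world dir',np.degrees(np.arctan2(*(a-b)[1::-1])),np.degrees(np.arctan2(*(a-c)[1::-1])))
f('base',392,291,238); dc=f('dialc',605,17,243); n2=f('needle',668,0,243)
for q in [(706,52),(742,57),(724,53)]:
    m=f('mark',*q,243); print(np.degrees(np.arctan2(*(m-dc)[1::-1]))-np.degrees(np.arctan2(*(n2-dc)[1::-1])))
```

```text
line1 [530.7 286.6 279. ] [ 43.7 -57.8 279. ]
line2 [545.1 290.7 279. ] [ 54.3 -68.4 279. ]
end [564.1 297.8 279. ] [ 69.9 -81.5 279. ]
bar world dir -164.31451077268736 -161.4715460994295
base [546.5 292.4 238. ] [ 56.5 -68.8 238. ]
dialc [429.2 375.8 243. ] [ 72.   74.3 243. ]
needle [422.8 399.9 243. ] [ 89.8  91.7 243. ]
mark [441.3 418.6 243. ] [115.2  84.7 243. ]
-30.74325885617442
mark [442.9 433.6 243. ] [129.1  90.6 243. ]
-28.304558550639257
mark [441.6 426.  243. ] [121.8  88.  243. ]
-28.782709962798265
```

```bash
python3 -m handwheel '[[0,0,0,0,0,-6,0.045],[0,0,0,0,0,-6,0.04],[0.0012,-0.0003,0,0,0,-4,0.04],[0.0012,-0.0003,0,0,0,0,0.04]]'; python3 -m handwheel '[[0,0,0.015,0,0,0,0.04],[0,0,0.015,0,0,0,0.04],[0,0,0.015,0,0,0,0.04],[0,0,0.012,0,0,0,0.04],[0,0,0.010,0,0,0,0.04],[0,0,0.008,0,0,0,0.04],[0,0,0,0,0,0,0.04]]'
python3 - <<'E'
from h import *
T=cam2world('wrist'); p,d=r.snapshot('wrist'); np.savez('pics/w2.npz',p=p,d=d,T=T); cv2.imwrite('pics/w2.png',p)
E
```

```text
time: 11.03
tool_pos: [547.4, 293.5, 348.6]
tcp_rot: [180.0, -0.0, -162.8]
ft_force: [0.5, 0.8, -0.3]
finger_gap: 39.9
grip_force: 0.0
time: 11.62
tool_pos: [546.7, 293.1, 271.6]
tcp_rot: [-180.0, -0.2, -162.9]
ft_force: [-0.0, -0.3, -0.4]
finger_gap: 40.1
grip_force: 0.0
```

View pics/w2.png

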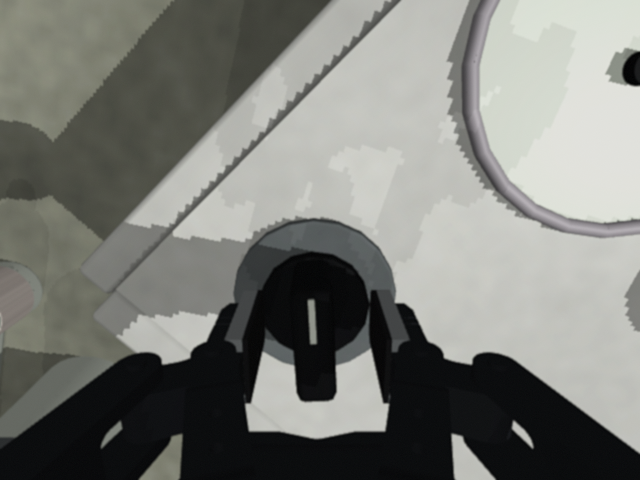

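The bar (x 298–336) sits midway between the pads (262–372) and lines up to within about 2°. Closing the fingers.

```bash
python3 -m handwheel '[[0,0,0,0,0,0,0.02],[0,0,0,0,0,0,0.015],[0,0,0,0,0,0,0.008],[0,0,0,0,0,0,0.008],[0,0,0,0,0,0,0.008],[0,0,0,0,0,0,0.008]]' 30; python3 -c "from bench import r;s=r.sense();print(s['ft_force'],s['wrist_torque'],s['tcp_rot'])"
```

```text
time: 12.17
tool_pos: [548.0, 292.7, 275.2]
tcp_rot: [-179.9, 0.1, -162.9]
ft_force: [-1.1, -4.8, 3.5]
finger_gap: 13.6
grip_force: 32.4
[-1.12123861 -4.78351269  3.46579522] [-0.69609184  0.25570307  0.02185689] [-1.79936074e+02  7.66027998e-02 -1.62873091e+02]
```

```bash
python3 -m handwheel '[[0,0,-0.001,0,0,2,0.008],[0,0,0,0,0,4,0.008],[0,0,0,0,0,4,0.008],[0,0,0,0,0,4,0.008],[0,0,0,0,0,4,0.008],[0,0,0,0,0,4,0.008],[0,0,0,0,0,4,0.008],[0,0,0,0,0,4,0.008]]'; python3 -m handwheel '[[0,0,0,0,0,4,0.008],[0,0,0,0,0,4,0.008],[0,0,0,0,0,4,0.008],[0,0,0,0,0,4,0.008],[0,0,0,0,0,3,0.008],[0,0,0,0,0,2,0.008],[0,0,0,0,0,0,0.008],[0,0,0,0,0,0,0.008]]';python3 - <<'E'
from h import *
print(r.sense()['wrist_torque'])
out=[]
for n,(x0,x1,y0,y1) in dict(scene=(420,500,195,240),side=(190,255,155,190),wrist=(0,640,0,480)).items():
    T=cam2world(n); p,d=r.snapshot(n); np.savez(f'pics/{n}6.npz',p=p,d=d,T=T)
    q=p[y0:y1,x0:x1]; k=10 if n=='scene' else 12; 
    if n!='wrist': out.append(cv2.resize(q,(800,300),interpolation=cv2.INTER_CUBIC))
cv2.imwrite('pics/c6.png',np.vstack(out))
E
```

```text
time: 12.83
tool_pos: [548.0, 292.8, 275.3]
tcp_rot: [-180.0, 0.1, 166.9]
ft_force: [1.0, -3.5, -2.3]
finger_gap: 13.4
grip_force: 31.7
time: 13.5
tool_pos: [548.0, 292.9, 275.2]
tcp_rot: [180.0, 0.1, 146.2]
ft_force: [3.6, -4.9, -1.8]
finger_gap: 13.6
grip_force: 31.7
[-0.69794526 -0.57164195 -0.00859157]
```

View pics/c6.png

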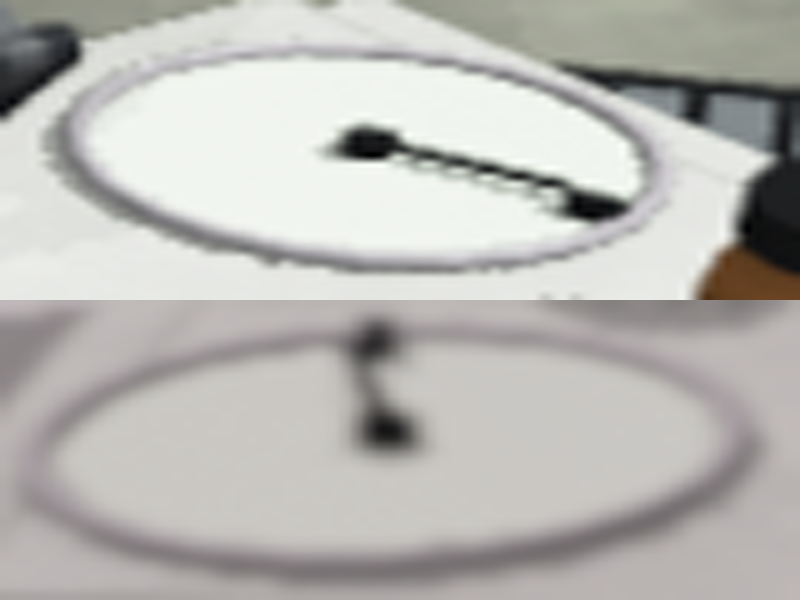

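The scene crop shows the needle running from (370,142) to (565,188) and the mark around (597,204). In the side crop the hub is at (388,430), the tip is near (360,358) and the mark is near (375,340). The needle is still slightly anticlockwise of the mark.

Run:
```python
from h import *
for n,sc,off,pts in [('scene',(10,300/45),(420,195),dict(hub=(370,142,243),tip=(565,188,243),mark=(597,204,240))),('side',(800/65,300/35),(190,155),dict(hub=(388,430-300,243),tip=(360,358-300,243),mark=(375,340-300,240)))]:
    T=np.load(f'pics/{n}6.npz')['T']; w={k:px(n,off[0]+(x+.5)/sc[0]-.5,off[1]+(y+.5)/sc[1]-.5,T,z=z) for k,(x,y,z) in pts.items()}
    for k in ('tip','mark'):
        v=(w[k]-w['hub'])[:2]; print(n,k,np.linalg.norm(v).round(1),(np.degrees(np.arctan2(v[1],v[0]))-60.75).round(1))
```

```text
scene tip 43.1 20.7
scene mark 50.4 20.9
side tip 40.3 20.4
side mark 56.1 16.1
```

```bash
python3 -m handwheel '[[0,0,0,0,0,2,0.008],[0,0,0,0,0,2,0.008],[0,0,0,0,0,2,0.008],[0,0,0,0,0,0,0.008],[0,0,0,0,0,0,0.04],[0,0,0,0,0,0,0.04],[0,0,0,0,0,0,0.04],[0,0,0,0,0,0,0.04]]'; python3 -m handwheel '[[0,0,-0.02,0,0,0,0.04],[0,0,-0.028,0,0,0,0.04],[0,0,-0.028,0,0,0,0.04]]';python3 -m handwheel '[[0.029,-0.0023,0,0,0,0,0.04],[0.029,-0.0023,0,0,0,0,0.04],[0.029,-0.0023,0,0,0,0,0.04],[0.029,-0.0023,0,0,0,0,0.04],[0.029,-0.0023,0,0,0,0,0.04],[0,0,0,0,0,0,0.04],[0,0,0,0,0,0,0.04]]'
python3 - <<'E'
from h import *
T=cam2world('wrist'); p,d=r.snapshot('wrist'); np.savez('pics/w7.npz',p=p,d=d,T=T)
cv2.imwrite('pics/w7.png',cv2.resize(p[70:370,200:600],None,fx=2,fy=2,interpolation=cv2.INTER_CUBIC))
E
```

```text
time: 14.32
tool_pos: [547.3, 293.9, 275.1]
tcp_rot: [180.0, -0.0, 140.2]
ft_force: [-0.9, 0.7, 1.3]
finger_gap: 39.7
grip_force: 0.0
time: 14.57
tool_pos: [546.7, 293.4, 350.6]
tcp_rot: [-179.9, -0.1, 140.2]
ft_force: [0.9, 1.6, 0.5]
finger_gap: 39.7
grip_force: 0.0
time: 15.15
tool_pos: [427.6, 378.5, 351.3]
tcp_rot: [180.0, 0.0, 140.4]
ft_force: [0.6, -0.3, 0.5]
finger_gap: 40.1
grip_force: 0.0
```

View pics/w7.png

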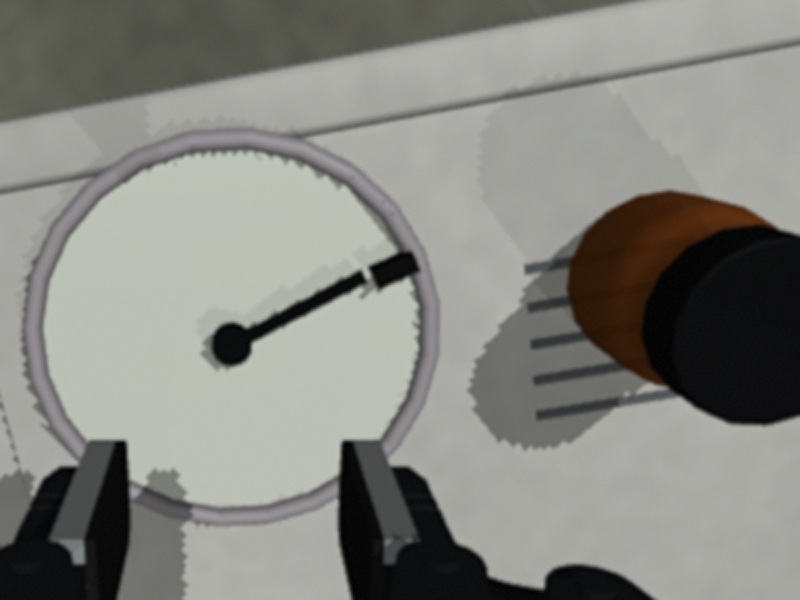

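The wrist crop (2×) shows the hub at (232,345), the needle tip at (366,276) and the mark's centreline from (374,279) to (415,261). The needle is about 2° anticlockwise of the mark. I'll measure it by angle against radius.

```bash
cat > ang.py <<'E'
from h import *
import sys
D=np.load(sys.argv[1]); p,T=D['p'],D['T']; u0,v0=float(sys.argv[2]),float(sys.argv[3])
g=p.max(2); vv,uu=np.nonzero(g<70); W=np.array([px('wrist',u,v,T,z=243)[:2] for u,v in zip(uu,vv)])
h=px('wrist',u0,v0,T,z=243)[:2]
for _ in range(5): h=W[np.linalg.norm(W-h,axis=1)<7.5].mean(0)
E=W-h; rr=np.linalg.norm(E,axis=1); a=np.degrees(np.arctan2(E[:,1],E[:,0]))-60.75
print('hub',h)
for lo in range(9,58,3):
    m=(rr>=lo)&(rr<lo+3)&(abs(a-15)<20)
    if m.any(): print(lo,m.sum(),a[m].mean().round(2),a[m].min().round(1),a[m].max().round(1))
E
python3 ang.py pics/w7.npz 316 242.5
```

```text
Traceback (most recent call last):
  File "ang.py", line 4, in <module>
    g=p.max(2); vv,uu=np.nonzero(g<70); W=np.array([px('wrist',u,v,T,z=243)[:2] for u,v in zip(uu,vv)])
                                                    ~~^^^^^^^^^^^^^^^^^^^^^
  File "h.py", line 13, in px
    c,f=K(n); ray=np.array([(u-c['cx'])/f,(v-c['cy'])/f,1.])
        ~^^^
  File "h.py", line 5, in K
    c=r.calibration(n); f=240/np.tan(np.radians(c['vfov']/2)); return c,f
ValueError: time passes only in moves, steps and waits
```

```bash
sed -i 's/^g=p.max.*/g=p.max(2); c,f=K("wrist"); vv,uu=np.nonzero(g<70); ray=np.stack([(uu-c["cx"])\/f,(vv-c["cy"])\/f,np.ones(len(uu))],1)@T[:3,:3].T; W=(T[:3,3]+ray*((243-T[2,3])\/ray[:,2])[:,None])[:,:2]/' ang.py; python3 ang.py pics/w7.npz 316 242.5
```

```text
hub [428.5371583 376.6033051]
9 30 17.29 6.9 28.9
12 32 17.81 9.2 25.4
15 30 18.06 11.2 25.3
18 32 17.99 12.8 23.3
21 32 18.2 13.0 22.9
24 31 17.8 14.0 21.6
27 31 17.96 14.3 21.6
30 32 18.1 14.7 21.3
33 32 18.16 15.4 21.2
36 32 18.08 15.1 21.0
39 32 18.09 15.7 20.6
42 12 17.81 15.5 20.2
45 51 15.72 11.6 19.9
48 61 15.72 11.8 19.8
51 61 15.61 11.7 19.4
54 69 15.56 11.5 19.7
57 27 15.26 12.2 18.4
```

The needle is about 2.6° short, so the knob needs about 5° more. I'll go back, regrip and turn it.

```bash
python3 -m handwheel '[[-0.029,0.0023,0,0,0,0,0.04],[-0.029,0.0023,0,0,0,0,0.04],[-0.029,0.0023,0,0,0,0,0.04],[-0.029,0.0023,0,0,0,0,0.04],[-0.029,0.0023,0,0,0,0,0.04],[0,0,0,0,0,0,0.04]]'; python3 -m handwheel '[[0,0,0.025,0,0,0,0.04],[0,0,0.022,0,0,0,0.04],[0,0,0.018,0,0,0,0.04],[0,0,0.010,0,0,0,0.04],[0,0,0,0,0,0,0.02],[0,0,0,0,0,0,0.008],[0,0,0,0,0,0,0.008],[0,0,0,0,0,0,0.008]]'; python3 -m handwheel '[[0,0,0,0,0,0,0.008],[0,0,0,0,0,2,0.008],[0,0,0,0,0,2,0.008],[0,0,0,0,0,1.2,0.008],[0,0,0,0,0,0,0.008],[0,0,0,0,0,0,0.008]]'; python3 -m handwheel '[[0,0,0,0,0,0,0.04],[0,0,0,0,0,0,0.04],[0,0,0,0,0,0,0.04],[0,0,-0.02,0,0,0,0.04],[0,0,-0.028,0,0,0,0.04],[0,0,-0.028,0,0,0,0.04]]'; python3 -m handwheel '[[0.029,-0.002,0,0,0,0,0.04],[0.029,-0.002,0,0,0,0,0.04],[0.029,0,0,0,0,0,0.04],[0.029,0,0,0,0,0,0.04],[0.029,0,0,0,0,0,0.04],[0,0,0,0,0,0,0.04],[0,0,0,0,0,0,0.04]]'
python3 - <<'E'
from h import *
T=cam2world('wrist'); p,d=r.snapshot('wrist'); np.savez('pics/w8.npz',p=p,d=d,T=T)
cv2.imwrite('pics/w8.png',cv2.resize(p[70:370,200:600],None,fx=2,fy=2,interpolation=cv2.INTER_CUBIC))
c,f=K('wrist'); a=np.linalg.inv(T)@[428.5,376.6,243,1]; print(c['cx']+f*a[0]/a[2],c['cy']+f*a[1]/a[2])
E
python3 ang.py pics/w8.npz 316 242.5
```

```text
time: 15.7
tool_pos: [551.7, 288.6, 349.7]
tcp_rot: [-179.9, 0.1, 139.9]
ft_force: [0.3, -0.1, -0.5]
finger_gap: 40.0
grip_force: 0.0
time: 16.37
tool_pos: [547.7, 293.1, 276.4]
tcp_rot: [-180.0, 0.0, 140.2]
ft_force: [0.0, -2.3, -4.8]
finger_gap: 13.0
grip_force: 34.1
time: 16.87
tool_pos: [547.7, 293.2, 276.4]
tcp_rot: [180.0, 0.0, 135.0]
ft_force: [-0.2, -5.2, -2.1]
finger_gap: 13.4
grip_force: 34.5
time: 17.37
tool_pos: [546.9, 293.6, 352.1]
tcp_rot: [-179.9, -0.1, 135.0]
ft_force: [0.5, 0.0, 0.4]
finger_gap: 39.9
grip_force: 0.0
time: 17.95
tool_pos: [441.0, 394.6, 352.5]
tcp_rot: [179.9, -0.0, 135.2]
ft_force: [0.2, -0.7, 1.0]
finger_gap: 39.7
grip_force: 0.0
280.79633686136697 243.84691830360845
hub [nan nan]ang.py:6: RuntimeWarning: Mean of empty slice.
  for _ in range(5): h=W[np.linalg.norm(W-h,axis=1)<7.5].mean(0)
  ret = um.true_divide(
```

View pics/w8.png

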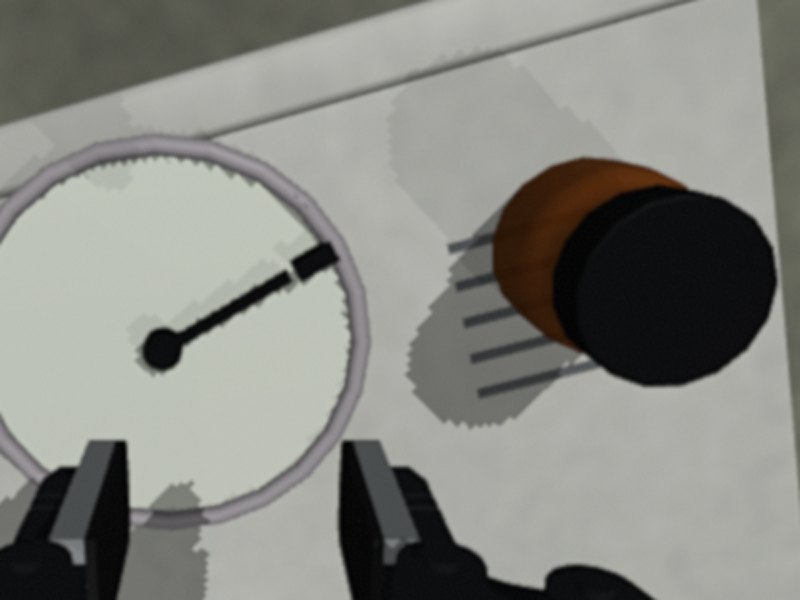

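The wrist view shows the hub at (162,350), the tip at (290,278) and the mark from (297,271) to (333,252). The needle now looks in line with the mark. I'll check the number.

```bash
python3 ang.py pics/w8.npz 281 245 | tail -12
python3 - <<'E'
from h import *
for n in ['side']:
    p,d=r.snapshot(n); C=cloud(n,d.astype(float),cam2world(n)); Q=(C-[458.9,276.7,0])@R.from_euler('z',60.75,degrees=True).as_matrix()
    for lo in (-120,0,90):
        m=(d>0)&(Q[...,2]>100)&(Q[...,2]<220)&(Q[...,1]>lo)&(Q[...,1]<lo+40)&(abs(Q[...,0])<40); print(lo,np.median(Q[m][:,0]))
E
```

```text
24 30 15.39 11.3 19.5
27 32 15.51 11.3 19.1
30 34 15.22 11.9 18.8
33 29 15.5 12.8 18.2
36 30 15.52 12.7 18.1
39 33 15.46 13.0 18.1
42 12 15.38 13.0 17.7
45 48 15.54 11.6 19.7
48 60 15.63 11.6 19.5
51 60 15.56 11.9 19.2
54 65 15.64 11.9 19.7
57 20 15.35 12.2 18.2
-120 -20.46241861590691
0 -20.46356660021153
90 -20.2310436477428
```

The needle reads 15.4° and the mark 15.6°. The door is still home and the robot is touching nothing, so I'm handing in.

```bash
python3 -c "from bench import r; print(r.hand_in())"
```

```text
the job is handed in; nothing more can be done
None
```

I closed the incubator door gently past its catch until it was fully home, turned the knob until the needle pointed at the mark to within about 0.2°, and handed the job in at about 18 s; the wrist force reached about 66 N with the door against its stop, and the arm touched nothing else.

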